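Find the sound brass slug by weight and put it to the metal tester

ROBOT

A 6-joint arm with a two-finger parallel gripper is mounted at the origin on the work surface. World frame = base frame: x ahead of the robot, y to its left, z up, the work surface at z = 0. Lengths are in m, angles in rad, forces in N, time in s.
With the tool pointing down it reaches from about 0.35 to 0.875 m from the base axis. Payload 4.2 kg.
Tool frame: the origin (TCP) lies midway between the tips of the shut fingers; the grasp point (between the pads) lies 19 mm behind it; z points along the fingers, y is the line along which they close (so a half turn about z gives the same grasp; the last joint's range is limited). The gripper opens to 85 mm and grips with 20 to 120 N. Pads are 22 mm wide; open, the fingers measure 114 mm over their backs; the gripper's body (76 mm by 85 mm) begins 54 mm behind the grasp point. The pads swing forward as they close: fully open they stand 13 mm farther back than shut.
Start: joints at [-0.991, 0.385, 0.008, 0, -1.194, -0.259], TCP at [0.197, -0.593, 0.231] pointing down, gripper open.
Joint ranges: [-3.14, 3.14], [-1.21, 2.06], [-1.07, 1.41], [-3.16, 2.05], [-2.99, -0.16], [-3.1, 3.1]. Speed limits (rad/s): [2.79, 2.79, 3.14, 3.14, 3.14, 3.14].

INTERFACE

Orientations are given as a unit quaternion [x, y, z, w].
In Python, from station import arm gives the robot as it stands.
- The arm moves only by the tool drive_tool, never from a script. Its argument "rows" is text: rows parted by semicolons, each of 7 numbers parted by spaces: the shift along the tool's x, y, z in m, then the turn, a rotation vector about the tool's x, y, z in units of 6 degrees (1.0 is 6 degrees), then the finger opening in m, from 0 to 0.0854. A call has 1 to 20 rows; each row is the pose to reach, as a shift and turn from the pose commanded when the call began, along the tool's axes at that moment; what a row does not reach only later rows make up. A row lasts 1/12 s, in which the tool goes at most 41.7 mm and 7.16 degrees, less where a joint would pass 70% of its speed; a pose out of reach is approached as far as the arm can. A call with a gripper value outside its range is refused whole. The fingers move at their own pace and stop on an object; "squeeze" is the grip in N (left out, the last holds). Time passes only in rows, so rows that repeat a pose let the fingers close. It gives the time, the measured TCP pose, the force, the opening and the grip force at its end, in the units of the state.
- arm.read_state(): the state, without advancing time (a new reading comes with each control period).
- arm.get_image(name): name is "scene" or "top" or "wrist"; returns (picture, depth): 384x512x3 uint8, red, green, blue; 384x512 float32, m along the optical axis (not along the pixel's ray), 0 where there is no reading.
- arm.camera_info(name): a dict with "mtx" (3x3 intrinsics, pixels), "rvec" (rotation vector, rad) and "tvec" (3), from world to camera coordinates, as OpenCV has them; the wrist camera has in their place "T_tool_cam" (4x4, takes a point from camera to tool coordinates, whose origin is the TCP and whose axes are the flange's). Camera axes: x right, y down, z forward; pixel columns grow to the right and rows downward; lengths in m; the calibration is good to about 2 mm. A picture is of the moment at which its call begins: read the wrist's pose just before it. camera_info takes no time and is no camera call.
- arm.hand_in(): hands the job in; it is judged then, once.
The state is a dict: "clock": time; "joint_pos": joint angles; "joint_velocities": joint speeds; "tau": joint torques, N m; "tool_pos": TCP position; "ee_rot": TCP orientation; "wrist_force": force on the tool from outside, world axes, zero at the start; "ft_torque": the same for the moment, N m; "finger_gap": finger opening in m; "grasp_force": force on a finger pad.
Only numpy, scipy, OpenCV 4.12 (cv2) and the standard library are available. Lean on these libraries where they do the work, as an engineer would, in place of code of your own. Each camera call takes 0.05 s, during which the arm holds its last target. There are 200 camera calls.

TASK

Two cast brass slugs on the bench look alike, but one is solid and the other has a hollow inside. First move the steel contact pin from its wooden block to the metal tester: push it fully home in the tester's sprung terminal and let go. Then lift the slugs one after the other well clear of the mat to feel which is heavier, leave the lighter one standing upright on the mat, and finish while holding the heavier one upright in the gripper, centred on the pin's flat top and pressing it gently down so that the terminal stays pushed in about half of its 8 mm travel; do not let go of it, do not knock over the slugs, and leave the vial, dish and brush alone.

Things in the scene. Friction and masses are not known exactly. Their poses are not given: they have to be found in the camera images.
- pin: steel contact pin, 65 mm tall: a thin shaft of 8 mm diameter and 40 mm length with a chamfered foot, and above it a round grip head of 20 mm diameter and 25 mm height with a flat top. 60 g. Origin at the centre of the foot's underside, z up along the pin. It starts upright in the wooden block, its foot 6 mm above the bench
- pin_block: fixed wooden block 60 x 60 x 30 mm with a blind hole for the pin in the middle of its top (9.6 mm wide, 24 mm deep). Origin at the centre of its underside, on the bench
- tester: fixed grey metal tester, a case 160 x 110 x 38 mm with a dark screen on the half away from the robot. Origin at the centre of its underside, on the bench; the terminal lies 30 mm from the origin towards its own -x side
- terminal_mouth (a point): centre of the hole's mouth on top of the tester's sprung terminal, a square aluminium block 34 x 34 mm that stands 30 mm above the case (the mouth is 68.5 mm above the bench when not pressed). The blind hole is 9.6 mm wide with a chamfered rim and 24 mm deep, so a fully seated pin has its top 41 mm above the mouth
- terminal (a joint): how far the terminal is pushed straight down against its spring, in m: 0 free, 0.008 at the stop. The spring is preloaded: with the pin in it, a push of about 3.7 N on the pin starts it (the slug's own weight hardly moves it), rising by 0.8 N per mm, so half way, 0.004, takes about 7 N in all, the slug's weight included. It springs back when let go
- slug_a: one of two look-alike brass slugs standing upright on the mat: a cylinder of 36 mm diameter and 53 mm height with an 18 mm wide, 9 mm high stub on top (62 mm in all), flat underside. Origin at the centre of the underside, z up. One of the two weighs about 0.17 to 0.22 kg, the other about 0.34 to 0.38 kg
- slug_b: the other brass slug, same shape and size; which of the two is heavier changes each time and can only be felt
- mat: fixed dark leather mat, 360 x 240 x 3 mm, lying under the slugs. Origin at the centre of its underside
- vial: small amber glass vial with cork, 30 mm diameter, 55 mm tall, standing on the bench; leave alone. Origin at the centre of its underside
- dish: small white dish, 80 mm diameter, 22 mm tall; leave alone. Origin at the centre of its underside
- brush: small hand brush 190 mm long lying on the bench; leave alone. Origin on its underside, x along its length
Not all that is in view belongs to the job. What is shaped like the pin but pink or purple is not meant.

How it is judged:
By the outcome, as a careful person would: the job done as asked, in the order asked, and still so for the second after the job is handed in, while the arm keeps its last pose, push and grip.
It also fails if it takes over 72 s, if anything falls off the work surface, if the arm or the gripper's body presses on something with over 40 N, if the wrist force passes 120 N, or if a joint passes its speed limit or range.

## Working session

There is one attempt and no reset: what is moved stays moved. The work goes in short steps, Python scripts to look and compute and a tool call to move; the robot and the scene stay as the last step left them, time stands still between calls to the robot, and variables do not carry over. Pictures are saved under pics/ and viewed, at most 10 in all, crops included, and the job is handed in when it is done.

Besides the shell and the picture viewer there is one more tool, called after "Request:" by a JSON object that holds its "api" and its "payload", one argument or row to a line. drive_tool: Moves the arm, as the interface text tells. Its arguments: {"type":"object","properties":{"rows":{"type":"string"},"squeeze":{"type":"number"}},"required":["rows"]}

```bash
mkdir -p pics; ls; cat > h.py <<'E'
import numpy as np, cv2
from scipy.spatial.transform import Rotation as R
from station import arm
def ext(name):
    c=arm.camera_info(name); K=np.array(c["mtx"],float)
    if name=="wrist":
        s=arm.read_state(); T=np.eye(4); T[:3,:3]=R.from_quat(s["ee_rot"]).as_matrix(); T[:3,3]=s["tool_pos"]
        T=T@np.array(c["T_tool_cam"]); return K,T
    Rm=cv2.Rodrigues(np.array(c["rvec"],float))[0]; T=np.eye(4); T[:3,:3]=Rm.T; T[:3,3]=-Rm.T@np.array(c["tvec"],float).ravel()
    return K,T
def ray(K,T,u,v,z):
    d=T[:3,:3]@(np.linalg.inv(K)@[u,v,1]); o=T[:3,3]; return o+d*(z-o[2])/d[2]
def pts(K,T,D):
    v,u=np.mgrid[:D.shape[0],:D.shape[1]]; p=np.stack([(u-K[0,2])/K[0,0]*D,(v-K[1,2])/K[1,1]*D,D],-1)
    return p@T[:3,:3].T+T[:3,3]
def save(n,im): cv2.imwrite("pics/"+n,cv2.cvtColor(im,cv2.COLOR_RGB2BGR))
E
python3 - <<'E'
from h import *
for n in("scene","top"):
    K,T=ext(n); im,D=arm.get_image(n); save(n+".png",im); np.savez("pics/%s.npz"%n,im=im,D=D,K=K,T=T); print(n,T[:3,3],T[:3,2])
print(arm.read_state())
c=arm.camera_info("wrist");print(c)
E
```

```text
pics
scene [1.09008797 0.30139796 0.49441893] [-0.6952229  -0.39670692 -0.59940699]
top [0.47586528 0.02559995 0.9862964 ] [ 0.10445153 -0.0149682  -0.99441733]
{'clock': 0.1, 'joint_pos': array([-9.91389750e-01,  3.85479705e-01,  6.80191403e-03, -4.18292150e-04,
       -1.19404538e+00, -2.58587012e-01]), 'joint_velocities': array([-0.00024834,  0.00024633,  0.00243309,  0.00187911,  0.00078782,
        0.00119363]), 'tau': array([-7.82560455e-04, -3.93318629e+01,  1.88928705e+01,  4.19796735e+00,
       -2.58134154e-03,  9.41403158e-06]), 'tool_pos': array([ 0.19693338, -0.59261982,  0.23034888]), 'ee_rot': array([-1.59646522e-01,  9.87173755e-01,  9.59174847e-04, -2.14375384e-04]), 'wrist_force': array([-0.25433732,  0.36307473, -0.03529683]), 'ft_torque': array([ 0.01021175,  0.00808252, -0.04941297]), 'grasp_force': 0.0, 'finger_gap': 0.0849670132750863}
{'mtx': array([[343.03044303,   0.        , 252.23967166],
       [  0.        , 343.03044303, 191.75441593],
       [  0.        ,   0.        ,   1.        ]]), 'T_tool_cam': array([[ 7.05402853e-04, -9.57416556e-01, -2.88709266e-01,
         7.28426067e-02],
       [ 9.99999601e-01,  5.17070700e-04,  7.28589437e-04,
        -2.45742268e-04],
       [-5.48280487e-04, -2.88709665e-01,  9.57416539e-01,
        -1.43483976e-01],
       [ 0.00000000e+00,  0.00000000e+00,  0.00000000e+00,
         1.00000000e+00]])}
```

View pics/top.png

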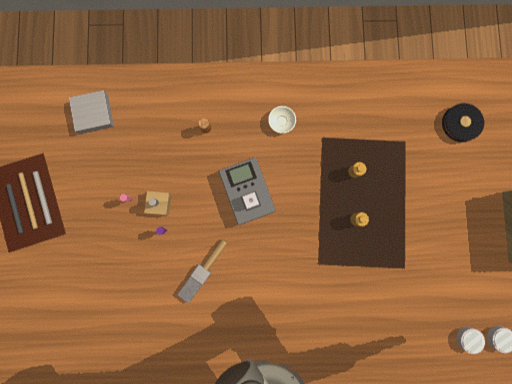

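View pics/scene.png

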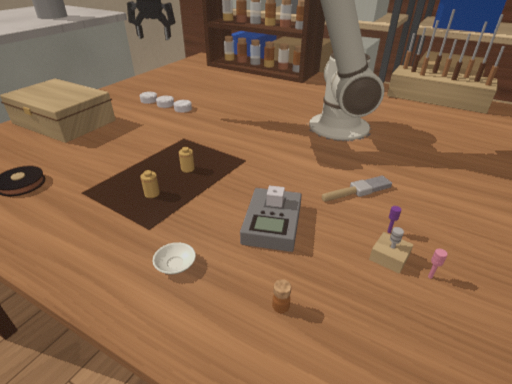

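Top view: steel pin in the wooden block at (153,202). Lookalikes are pink at (124,198) and purple at (161,230). Tester terminal is at (251,201), slugs at (358,170) and (361,219), vial at (204,124), dish at (282,120), brush at (203,272). I choose the grey pin in the block, and will measure it and check it in a crop.

```bash
python3 - <<'E'
from h import *
d=np.load("pics/top.npz"); im,D,K,T=[d[k] for k in("im","D","K","T")]
P=pts(K,T,D)
for n,(u,v) in dict(pin=(153,202),pink=(124,198),purp=(161,230),block=(163,209),term=(251,201),sa=(358,170),sb=(361,219),screen=(241,175),mat=(340,240)).items():
    print(n,P[v,u].round(3))
def comp(n,box,z0,z1):
    u0,v0,u1,v1=box; q=P[v0:v1,u0:u1]; m=((q[...,2]>z0)&(q[...,2]<z1)).astype(np.uint8)
    k,l,s,c=cv2.connectedComponentsWithStats(m)
    for i in range(1,k):
        if s[i,4]>8:
            pp=q[l==i]; r=cv2.minAreaRect(pp[:,:2].astype(np.float32)*1000); print(n,s[i,4],np.median(pp,0).round(4),np.round(r[0],1),np.round(r[1],1),round(r[2],1))
comp("pin",(140,185,175,220),.055,.09)
comp("block",(140,185,175,220),.022,.04)
comp("term",(215,150,280,230),.058,.08)
comp("case",(215,150,280,230),.03,.045)
comp("slugs",(325,145,400,260),.045,.08)
comp("purp",(150,215,180,245),.03,.09)
comp("pink",(115,190,135,210),.03,.09)
crop=np.hstack([cv2.resize(im[180:245,105:190],None,fx=5,fy=5,interpolation=2),cv2.resize(im[180:245,220:295],None,fx=5,fy=5,interpolation=2)]);save("c1.png",crop);print(crop.shape)
E
```

```text
pin [0.536 0.287 0.073]
pink [0.549 0.366 0.063]
purp [0.463 0.268 0.064]
block [0.519 0.273 0.027]
term [0.535 0.033 0.043]
sa [ 0.61  -0.255  0.066]
sb [ 0.48  -0.256  0.064]
screen [0.606 0.058 0.042]
mat [ 0.423 -0.212  0.004]
pin 55 [0.5362 0.2876 0.0708] [535.4 289.6] [18.2 18.1] 0.6
block 438 [0.5354 0.2858 0.0301] [536.4 290.5] [61.2 60. ] 83.1
term 158 [0.5337 0.0346 0.0684] [534.9  34.2] [33.9 33.9] 18.4
case 2168 [0.5676 0.0468 0.0387] [563.4  44. ] [160.  110.1] 19.0
slugs 148 [ 0.6129 -0.2578  0.0566] [ 613.9 -259.9] [34.1 33.4] 84.6
slugs 159 [ 0.4793 -0.2574  0.0567] [ 478.6 -259.3] [34.3 34.6] 47.2
purp 64 [0.4608 0.27   0.0643] [462.  272.1] [18.8 18.2] 84.6
pink 66 [0.549  0.3635 0.0639] [550.1 366.8] [18.3 18.9] 85.0
(325, 800, 3)
```

View pics/c1.png

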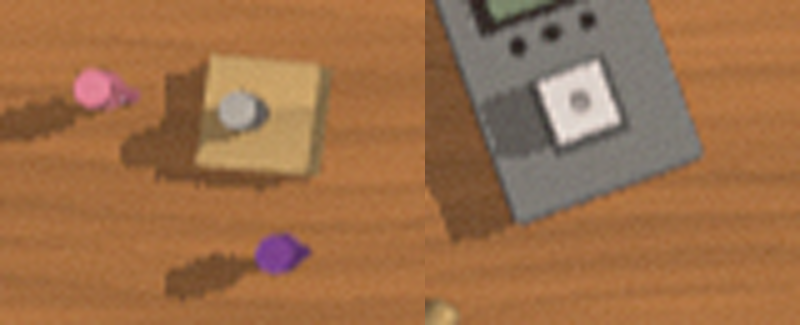

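The crop shows the steel pin at (238,110) in the block, with the pink and purple pins apart from it. The terminal hole is at crop (580,100). The sizes and heights match the description.

```bash
cat >> h.py <<'E'
def go(p,q=[0,1,0,0]):
    s=arm.read_state(); r=R.from_quat(s["ee_rot"]); d=r.inv().apply(np.array(p)-s["tool_pos"]); t=(r.inv()*R.from_quat(q)).as_rotvec(degrees=True)/6
    print("tool shift",d.round(4),"turn",t.round(3),"at",s["tool_pos"].round(4),"clk",round(s["clock"],2),"F",s["wrist_force"].round(2))
E
python3 -c "
from h import *
go([.535,.29,.19])"
```

```text
tool shift [-0.599   0.731   0.0417] turn [ 0.018 -0.004  3.062] at [ 0.1969 -0.5926  0.2303] clk 0.1 F [-0.25  0.36 -0.04]
```

Request:
{"api": "drive_tool", "payload": {
  "rows": "-0.3 0.366 0 0 0 3.06 0.05;-0.3 0.366 0 0 0 3.06 0.05;-0.3 0.366 0 0 0 3.06 0.05;-0.3 0.366 0 0 0 3.06 0.05;-0.3 0.366 0 0 0 3.06 0.05;-0.3 0.366 0 0 0 3.06 0.05;-0.3 0.366 0 0 0 3.06 0.05;-0.3 0.366 0 0 0 3.06 0.05;-0.3 0.366 0 0 0 3.06 0.05;-0.599 0.731 0.04 0.018 0 3.06 0.05;-0.599 0.731 0.04 0.018 0 3.06 0.05;-0.599 0.731 0.04 0.018 0 3.06 0.05;-0.599 0.731 0.04 0.018 0 3.06 0.05;-0.599 0.731 0.04 0.018 0 3.06 0.05;-0.599 0.731 0.04 0.018 0 3.06 0.05;-0.599 0.731 0.04 0.018 0 3.06 0.05;-0.599 0.731 0.04 0.018 0 3.06 0.05;-0.599 0.731 0.04 0.018 0 3.06 0.05;-0.599 0.731 0.04 0.018 0 3.06 0.05;-0.599 0.731 0.04 0.018 0 3.06 0.05"
}}

```text
clock: 1.77
tool_pos: [0.4941, 0.1848, 0.1988]
ee_rot: [-0.0, 1.0, -0.001, -0.0]
wrist_force: [0.9, -0.4, 0.8]
finger_gap: 0.0497
grasp_force: 0.0
```

Request:
{"api": "drive_tool", "payload": {
  "rows": "0 0 0 0 0 0 0.05;0 0 0 0 0 0 0.05"
}}

```text
clock: 1.93
tool_pos: [0.4941, 0.1845, 0.198]
ee_rot: [-0.001, 1.0, -0.002, -0.001]
wrist_force: [-0.4, -0.1, -0.4]
finger_gap: 0.0502
grasp_force: 0.0
```

```bash
python3 -c "
from h import *
go([.535,.29,.19])"
```

```text
tool shift [-0.0412  0.1054  0.0076] turn [-0.03  -0.017  0.027] at [0.4941 0.1845 0.198 ] clk 1.93 F [-0.37 -0.08 -0.39]
```

Request:
{"api": "drive_tool", "payload": {
  "rows": "-0.041 0.105 0.008 0 0 0 0.05;-0.041 0.105 0.008 0 0 0 0.05;-0.041 0.105 0.008 0 0 0 0.05;-0.041 0.105 0.008 0 0 0 0.05;-0.041 0.105 0.008 0 0 0 0.05"
}}

```text
clock: 2.35
tool_pos: [0.5348, 0.2877, 0.1901]
ee_rot: [-0.0, 1.0, -0.002, -0.001]
wrist_force: [1.4, -0.5, 0.1]
finger_gap: 0.05
grasp_force: 0.0
```

```bash
cat >> h.py <<'E'
def blob(P,m,z0,z1,n,amin=20):
    k,l,s,c=cv2.connectedComponentsWithStats((m&(P[...,2]>z0)&(P[...,2]<z1)).astype(np.uint8))
    for i in range(1,k):
        if s[i,4]>amin:
            pp=P[l==i]; (cx,cy),r=cv2.minEnclosingCircle(pp[:,:2].astype(np.float32)*1000)
            rr=cv2.minAreaRect(pp[:,:2].astype(np.float32)*1000)
            print(n,s[i,4],"px",c[i].round(0),"z",np.median(pp[:,2]).round(4),"circ",round(cx,1),round(cy,1),round(r,1),"rect",np.round(rr[0],1),np.round(rr[1],1),round(rr[2]))
def wrist(name=None):
    K,T=ext("wrist"); im,D=arm.get_image("wrist"); 
    if name: save(name,im)
    return im,D,K,T,pts(K,T,D)
E
python3 - <<'E'
from h import *
im,D,K,T,P=wrist("w1.png")
blob(P,D>0,.064,.08,"pin"); blob(P,D>0,.025,.035,"block")
go([.535,.29,.043])
E
```

```text
pin 550 px [233.  90.] z 0.0658 circ 463.0 272.7 9.8 rect [463.1 272.5] [18.8 18.8] 90
pin 516 px [256. 187.] z 0.0717 circ 538.0 290.8 10.1 rect [537.7 290.9] [19.1 19.5] 43
pin 428 px [350. 202.] z 0.0658 circ 551.7 368.0 10.0 rect [551.5 368. ] [19.5 19.1] 19
block 1260 px [ 41. 179.] z 0.0302 circ 548.0 94.0 79.0 rect [547.4  95.8] [158.1   3.8] 19
block 3681 px [256. 173.] z 0.0308 circ 537.8 291.0 42.0 rect [538.3 291. ] [60.2 60.4] 83
block 74 px [444. 364.] z 0.0304 circ 752.4 497.6 9.2 rect [751.  498.9] [18.2  5.6] 48
block 353 px [388. 377.] z 0.0309 circ 767.3 439.4 17.5 rect [765.3 439.3] [17.8 32.4] 1
tool shift [-0.0006  0.0036  0.1475] turn [-0.028 -0.012 -0.002] at [0.5346 0.2868 0.1906] clk 2.4 F [-0.1  -0.45  0.12]
```

View pics/w1.png

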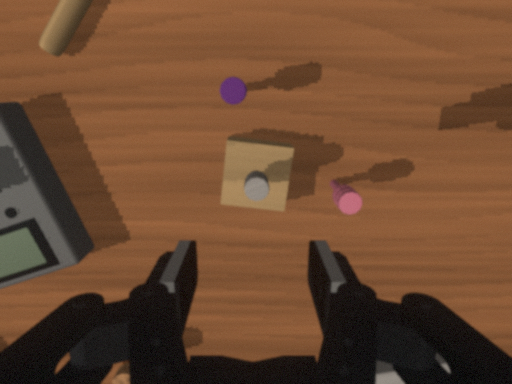

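Wrist view: steel pin at (256,187) between the open fingers, purple at (233,90), pink at (350,202). The heights fit. Descending.

Request:
{"api": "drive_tool", "payload": {
  "rows": "-0.002 0.003 0.09 0 0 0 0.05;-0.002 0.003 0.09 0 0 0 0.05;-0.002 0.003 0.09 0 0 0 0.05;-0.002 0.003 0.09 0 0 0 0.05"
}}

```text
clock: 2.73
tool_pos: [0.5354, 0.2877, 0.0988]
ee_rot: [0.001, 1.0, -0.003, -0.003]
wrist_force: [-0.5, 1.0, 0.3]
finger_gap: 0.0498
grasp_force: 0.0
```

```bash
python3 - <<'E'
from h import *
im,D,K,T,P=wrist()
blob(P,D>0,.064,.08,"pin")
go([.5375,.291,.043])
E
```

```text
pin 1272 px [222.  89.] z 0.0658 circ 463.1 272.6 10.0 rect [463.1 272.6] [19.2 19.1] 46
pin 1125 px [258. 232.] z 0.0717 circ 538.0 290.9 10.3 rect [537.8 290.8] [19.9 19.5] 44
pin 887 px [394. 252.] z 0.0658 circ 551.7 367.9 10.3 rect [551.6 367.8] [19.7 19.3] 38
tool shift [-0.0003  0.0019  0.0586] turn [-0.033 -0.002 -0.001] at [0.5372 0.2893 0.1016] clk 2.78 F [-0.32 -0.39  0.94]
```

Request:
{"api": "drive_tool", "payload": {
  "rows": "-0.0005 0.002 0.03 0 0 0 0.05;-0.0005 0.002 0.058 0 0 0 0.05;-0.0005 0.002 0.058 0 0 0 0.05;-0.0005 0.002 0.058 0 0 0 0.05;-0.0005 0.002 0.058 0 0 0 0;-0.0005 0.002 0.058 0 0 0 0;-0.0005 0.002 0.058 0 0 0 0;-0.0005 0.002 0.058 0 0 0 0;-0.0005 0.002 0.058 0 0 0 0;-0.0005 0.002 0.058 0 0 0 0",
  "squeeze": 35
}}

```text
clock: 3.62
tool_pos: [0.5391, 0.2929, 0.046]
ee_rot: [-0.001, 1.0, -0.0, 0.002]
wrist_force: [-1.0, -2.2, 6.2]
finger_gap: 0.019
grasp_force: 34.0
```

Request:
{"api": "drive_tool", "payload": {
  "rows": "0 0 -0.02 0 0 0 0;0 0 -0.05 0 0 0 0;0 0 -0.08 0 0 0 0;0 0 -0.11 0 0 0 0;0 0 -0.11 0 0 0 0;0 0 -0.11 0 0 0 0"
}}

```text
clock: 4.12
tool_pos: [0.5386, 0.2937, 0.1564]
ee_rot: [-0.0, 1.0, 0.001, 0.003]
wrist_force: [-0.3, -0.2, -0.3]
finger_gap: 0.0192
grasp_force: 34.6
```

```bash
python3 - <<'E'
from h import *
im,D,K,T,P=wrist("w2.png")
ps=[arm.read_state()["tool_pos"]]
go([.536,.035,.155])
E
```

```text
tool shift [ 0.0016 -0.2579 -0.0008] turn [0.002 0.015 0.001] at [0.5376 0.2929 0.1543] clk 4.17 F [-0.42  0.05 -1.78]
```

View pics/w2.png

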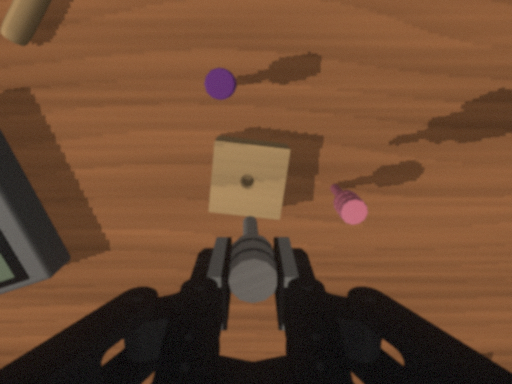

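The pin is held: head top at (252,283), foot near (250,220). The empty block hole is at (247,181). Next I measure the pin's tilt and foot in the tool frame from the wrist depth.

Request:
{"api": "drive_tool", "payload": {
  "rows": "0.0015 -0.257 0 0 0 0 0;0.0015 -0.257 0 0 0 0 0;0.0015 -0.257 0 0 0 0 0;0.0015 -0.257 0 0 0 0 0;0.0015 -0.257 0 0 0 0 0;0.0015 -0.257 0 0 0 0 0;0.0015 -0.257 0 0 0 0 0;0.0015 -0.257 0 0 0 0 0;0.0015 -0.257 0 0 0 0 0;0.0015 -0.257 0 0 0 0 0"
}}

```text
clock: 5.0
tool_pos: [0.5361, 0.0364, 0.153]
ee_rot: [-0.001, 1.0, -0.001, -0.0]
wrist_force: [-0.1, 0.3, -0.4]
finger_gap: 0.0187
grasp_force: 34.7
```

```bash
python3 - <<'E'
from h import *
im,D,K,T,P=wrist("w3.png")
s=arm.read_state(); print(s["tool_pos"].round(4))
C=np.array(arm.camera_info("wrist")["T_tool_cam"])
Q=pts(K,C,D)   # tool coords
# top of head, shaft slices
m=(abs(Q[...,0])<.03)&(abs(Q[...,1])<.02)&(D>0)
v,u=np.nonzero(m&(Q[...,2]<-.024)&(Q[...,2]>-.032)); print("top px",u.mean(),v.mean(),np.median(Q[v,u],0).round(4), "x rng",np.percentile(Q[v,u,0],[1,99]).round(4),"y",np.percentile(Q[v,u,1],[1,99]).round(4))
for a,b in((.004,.012),(.012,.02),(.02,.028),(.028,.036),(.036,.045)):
    q=Q[m&(Q[...,2]>a)&(Q[...,2]<b)]
    if len(q)>5: print(a,len(q),"y mid",((np.percentile(q[:,1],2)+np.percentile(q[:,1],98))/2).round(4),"x max",np.percentile(q[:,0],95).round(4),"zmax",q[:,2].max().round(4))
blob(P,D>0,.06,.075,"term")
E
```

```text
[0.5362 0.0368 0.1531]
top px 252.65030674846625 276.99386503067484 [ 0.0037  0.0004 -0.0256] x rng [-0.0094  0.0109] y [-0.019   0.0189]
0.012 76 y mid -0.0008 x max 0.0047 zmax 0.0196
0.02 88 y mid -0.0011 x max 0.0047 zmax 0.0279
0.028 75 y mid -0.0011 x max 0.0047 zmax 0.036
0.036 13 y mid -0.0014 x max 0.0044 zmax 0.0376
term 2252 px [249. 196.] z 0.0693 circ 536.6 34.2 23.8 rect [536.8  34.2] [34.4 34.2] 19
```

View pics/w3.png

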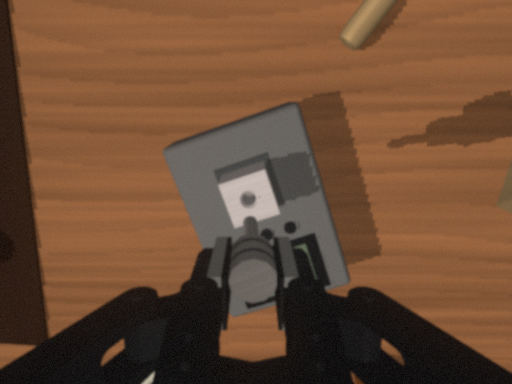

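The shaft is vertical in the tool frame, with the foot at about (0.0005, -0.001, 0.0376). The hole is at pixel (248,199). I go lower and compare the foot and terminal in one frame, to avoid the state noise.

Request:
{"api": "drive_tool", "payload": {
  "rows": "-0.001 -0.001 0.02 0 0 0 0;-0.001 -0.001 0.032 0 0 0 0;-0.001 -0.001 0.032 0 0 0 0;-0.001 -0.001 0.032 0 0 0 0"
}}

```text
clock: 5.38
tool_pos: [0.5371, 0.0356, 0.1211]
ee_rot: [-0.001, 1.0, -0.001, -0.001]
wrist_force: [0.6, -0.6, -0.7]
finger_gap: 0.0188
grasp_force: 34.7
```

```bash
cat > fit.py <<'E'
from h import *
im,D=arm.get_image("wrist"); c=arm.camera_info("wrist"); K=np.array(c["mtx"]);C=np.array(c["T_tool_cam"]); Q=pts(K,C,D)
m=(abs(Q[...,0])<.012)&(abs(Q[...,1])<.012)&(D>0)
for a,b in((.012,.02),(.02,.028),(.028,.036)):
    q=Q[m&(Q[...,2]>a)&(Q[...,2]<b)]
    if len(q)>5: print(a,len(q),"y mid",((np.percentile(q[:,1],2)+np.percentile(q[:,1],98))/2).round(4),"x max",np.percentile(q[:,0],95).round(4),"zmax",q[:,2].max().round(4))
z0=.04
blob(Q,(abs(Q[...,0])<.05)&(abs(Q[...,1])<.05)&~(m&(Q[...,2]<.04)),.043,.062,"term(tool)",200)
# hole: dark within white top
g=cv2.cvtColor(im,cv2.COLOR_RGB2GRAY); top=((Q[...,2]>.04)&(Q[...,2]<.062)&(abs(Q[...,0])<.05)&(abs(Q[...,1])<.05)).astype(np.uint8)
top=cv2.erode(cv2.morphologyEx(top,cv2.MORPH_CLOSE,np.ones((9,9))),np.ones((7,7)))
k,l,s,cc=cv2.connectedComponentsWithStats(((g<150)&(top>0)).astype(np.uint8)); print([(s[i,4],cc[i].round(1)) for i in range(1,k) if s[i,4]>15])
for i in range(1,k):
    if s[i,4]>15:
        print("hole tool", ray(K,C,*cc[i],float(np.median(Q[...,2][top>0]))).round(4))
save("w4.png",im); s=arm.read_state();print(s["tool_pos"].round(4),s["wrist_force"].round(2))
E
python3 fit.py
```

```text
0.012 78 y mid -0.0008 x max 0.0047 zmax 0.02
0.02 85 y mid -0.0011 x max 0.0047 zmax 0.028
0.028 77 y mid -0.0012 x max 0.0047 zmax 0.0359
term(tool) 2668 px [250. 208.] z 0.0518 circ 0.2 -1.1 24.1 rect [ 0.1 -1.3] [34.3 34.5] 71
[(np.int32(56), array([271.6, 209. ])), (np.int32(125), array([248.1, 210.2]))]
hole tool [0.0031 0.0118 0.0518]
hole tool [ 0.0023 -0.0024  0.0518]
[0.5377 0.0356 0.1219] [ 0.07 -0.5  -0.11]
```

Request:
{"api": "drive_tool", "payload": {
  "rows": "-0.0005 0 0.01 0 0 0 0;-0.0005 0 0.014 0 0 0 0;-0.0005 0 0.017 0 0 0 0;-0.0005 0 0.02 0 0 0 0;-0.0005 0 0.023 0 0 0 0;-0.0005 0 0.023 0 0 0 0;-0.0005 0 0.023 0 0 0 0"
}}

```text
clock: 6.02
tool_pos: [0.5376, 0.0346, 0.0984]
ee_rot: [-0.0, 1.0, -0.001, -0.0]
wrist_force: [0.2, 0.2, -1.4]
finger_gap: 0.0187
grasp_force: 34.6
```

```bash
python3 fit.py
```

```text
0.012 78 y mid -0.0008 x max 0.0048 zmax 0.0199
0.02 128 y mid 0.0006 x max 0.01 zmax 0.028
0.028 1103 y mid -0.0001 x max 0.0114 zmax 0.0358
term(tool) 14944 px [255. 187.] z 0.0595 circ -4.2 2.6 65.8 rect [-0. -0.] [ 99.9 100. ] 90
[(np.int32(12768), array([255.5, 184.3]))]
hole tool [0.0164 0.0021 0.0595]
[0.5377 0.0346 0.0986] [ 0.13  1.06 -0.93]
```

Request:
{"api": "drive_tool", "payload": {
  "rows": "0 0 0.004 0 0 0 0;0 0 0.008 0 0 0 0;0 0 0.011 0 0 0 0;0 0 0.014 0 0 0 0;0 0 0.015 0 0 0 0;0 0 0.015 0 0 0 0"
}}

```text
clock: 6.57
tool_pos: [0.5381, 0.0346, 0.0839]
ee_rot: [-0.0, 1.0, -0.001, 0.0]
wrist_force: [-0.9, 1.1, 4.7]
finger_gap: 0.0188
grasp_force: 35.0
```

Request:
{"api": "drive_tool", "payload": {
  "rows": "0 0 0.001 0 0 0 0;0 0 0.002 0 0 0 0;0 0 0.002 0 0 0 0;0 0 0.002 0 0 0 0"
}}

```text
clock: 6.9
tool_pos: [0.5381, 0.0346, 0.0823]
ee_rot: [-0.0, 1.0, -0.001, 0.001]
wrist_force: [-1.7, 0.3, 6.9]
finger_gap: 0.0186
grasp_force: 35.1
```

Request:
{"api": "drive_tool", "payload": {
  "rows": "0 0 0.002 0 0 0 0;0 0 0.003 0 0 0 0;0 0 0.003 0 0 0 0;0 0 0.003 0 0 0 0.05;0 0 0.003 0 0 0 0.05;0 0 0.003 0 0 0 0.05;0 0 0.003 0 0 0 0.05"
}}

```text
clock: 7.48
tool_pos: [0.5375, 0.0344, 0.0782]
ee_rot: [-0.0, 1.0, -0.001, -0.0]
wrist_force: [0.3, 0.3, 0.1]
finger_gap: 0.0498
grasp_force: 0.0
```

Request:
{"api": "drive_tool", "payload": {
  "rows": "0 0 -0.02 0 0 0 0.05;0 0 -0.06 0 0 0 0.05;0 0 -0.1 0 0 0 0.05;0 0 -0.1 0 0 0 0.05;0 0 -0.1 0 0 0 0.05"
}}

```text
clock: 7.9
tool_pos: [0.5392, 0.0352, 0.1812]
ee_rot: [-0.0, 1.0, 0.0, 0.003]
wrist_force: [-0.1, 0.3, -0.7]
finger_gap: 0.0499
grasp_force: 0.0
```

```bash
python3 - <<'E'
from h import *
im,D,K,T,P=wrist()
m=(abs(P[...,0]-.537)<.04)&(abs(P[...,1]-.034)<.04)&(D>0)
blob(P,m,.100,.125,"head"); blob(P,m,.06,.076,"term")
q=P[m&(P[...,2]>.1)&(P[...,2]<.125)];print(np.percentile(q[:,2],[10,50,90]))
K,T=ext("top"); im,D=arm.get_image("top");P=pts(K,T,D)
print("slugs");blob(P,(P[...,1]<-.2),.045,.08,"slug"); blob(P,(P[...,1]<-.2),.06,.08,"stub",8)
go([.48,-.26,.14])
E
```

```text
head 778 px [255. 199.] z 0.1101 circ 537.6 37.0 10.3 rect [537.8  37.1] [20.2 19.7] 38
term 1311 px [249. 176.] z 0.0693 circ 536.8 34.5 24.0 rect [536.8  34.3] [34.4 34.1] 19
[0.10558997 0.11011555 0.11112817]
slugs
slug 149 px [359. 169.] z 0.0568 circ 614.4 -261.6 18.8 rect [ 614.3 -260.2] [33.6 34.1] 86
slug 157 px [361. 219.] z 0.0569 circ 478.3 -259.9 18.1 rect [ 478.3 -259.9] [34.8 34.5] 88
stub 38 px [360. 168.] z 0.0652 circ 614.0 -260.4 8.8 rect [ 614.6 -260.5] [16.2 16. ] 90
stub 35 px [362. 219.] z 0.0657 circ 478.9 -259.3 8.5 rect [ 478.4 -259.2] [16.  14.4] 40
tool shift [ 0.057  -0.2946  0.0385] turn [-0.016 -0.009 -0.   ] at [0.537  0.0346 0.1779] clk 8.0 F [-0.3   0.41  0.48]
```

The pin is seated: head top is 40.8 mm above the mouth. Now the near slug.

Request:
{"api": "drive_tool", "payload": {
  "rows": "0.057 -0.295 0.02 0 0 0 0.07;0.057 -0.295 0.02 0 0 0 0.07;0.057 -0.295 0.02 0 0 0 0.07;0.057 -0.295 0.02 0 0 0 0.07;0.057 -0.295 0.02 0 0 0 0.07;0.057 -0.295 0.02 0 0 0 0.07;0.057 -0.295 0.02 0 0 0 0.07;0.057 -0.295 0.02 0 0 0 0.07;0.057 -0.295 0.02 0 0 0 0.07;0.057 -0.295 0.02 0 0 0 0.07;0.057 -0.295 0.02 0 0 0 0.07"
}}

```text
clock: 8.92
tool_pos: [0.4806, -0.2595, 0.1582]
ee_rot: [-0.001, 1.0, -0.001, -0.001]
wrist_force: [-0.9, 0.9, 0.3]
finger_gap: 0.0699
grasp_force: 0.0
```

```bash
cat > slug.py <<'E'
from h import *
im,D=arm.get_image("wrist"); c=arm.camera_info("wrist"); K=np.array(c["mtx"]);C=np.array(c["T_tool_cam"]); Q=pts(K,C,D); s=arm.read_state(); z=s["tool_pos"][2]
ok=(D>0)&(Q[...,2]>.02)
blob(Q,ok,z-.068,z-.062,"stub(tool)",40); blob(Q,ok,z-.060,z-.053,"shoulder(tool)",60); go([.48,-.26,.017])
save("s%d.png"%(s["clock"]*10),im)
E
python3 slug.py
```

```text
stub(tool) 457 px [251. 193.] z 0.0925 circ 0.3 -0.7 8.9 rect [ 0.1 -0.8] [17.1 16.9] 78
stub(tool) 348 px [250. 348.] z 0.0924 circ -135.5 -1.8 9.0 rect [-135.4   -2. ] [17.4 16.9] 17
shoulder(tool) 1245 px [251. 188.] z 0.1014 circ -0.0 -0.6 18.0 rect [ 0.2 -0.4] [35.3 34.9] 85
shoulder(tool) 839 px [250. 337.] z 0.1012 circ -135.7 -1.7 18.4 rect [-135.5   -1.7] [35.1 35.6] 72
tool shift [ 0.0008 -0.0006  0.1416] turn [-0.014 -0.007  0.018] at [ 0.4809 -0.2592  0.1586] clk 8.97 F [ 0.08 -0.1  -0.44]
```

Request:
{"api": "drive_tool", "payload": {
  "rows": "0 -0.0005 0.04 0 0 0 0.07;0 -0.0005 0.08 0 0 0 0.07;0 -0.0005 0.115 0 0 0 0.07;0 -0.0005 0.141 0 0 0 0.07;0 -0.0005 0.141 0 0 0 0.07;0 -0.0005 0.141 0 0 0 0;0 -0.0005 0.141 0 0 0 0;0 -0.0005 0.141 0 0 0 0;0 -0.0005 0.141 0 0 0 0;0 -0.0005 0.141 0 0 0 0;0 -0.0005 0.141 0 0 0 0",
  "squeeze": 40
}}

```text
clock: 9.88
tool_pos: [0.4829, -0.2611, 0.0206]
ee_rot: [-0.001, 1.0, -0.001, 0.003]
wrist_force: [0.3, 3.2, 7.3]
finger_gap: 0.0348
grasp_force: 40.6
```

Request:
{"api": "drive_tool", "payload": {
  "rows": "0 0 -0.01 0 0 0 0;0 0 -0.03 0 0 0 0;0 0 -0.06 0 0 0 0;0 0 -0.08 0 0 0 0;0 0 -0.08 0 0 0 0;0 0 -0.08 0 0 0 0;0 0 -0.08 0 0 0 0;0 0 -0.08 0 0 0 0"
}}

```text
clock: 10.55
tool_pos: [0.4796, -0.2607, 0.0969]
ee_rot: [0.0, 1.0, -0.0, -0.001]
wrist_force: [-0.0, 0.0, -1.2]
finger_gap: 0.0352
grasp_force: 40.4
```

```bash
cat > wt.py <<'E'
from h import *
f=[]
for i in range(6): arm.get_image("top"); s=arm.read_state(); f.append(s["wrist_force"])
f=np.array(f);print(f.mean(0).round(2),f.std(0).round(2),s["tool_pos"].round(4),s["finger_gap"],s["clock"])
E
python3 wt.py
```

```text
[ 0.19 -0.38 -1.54] [0.46 0.48 0.32] [ 0.4806 -0.2609  0.0975] 0.03513639212184587 10.85
```

Request:
{"api": "drive_tool", "payload": {
  "rows": "0 0 0.03 0 0 0 0;0 0 0.055 0 0 0 0;0 0 0.07 0 0 0 0;0 0 0.076 0 0 0 0;0 0 0.079 0 0 0 0;0 0 0.079 0 0 0 0;0 0 0.079 0 0 0 0"
}}

```text
clock: 11.43
tool_pos: [0.4792, -0.2607, 0.0206]
ee_rot: [-0.0, 1.0, -0.001, -0.002]
wrist_force: [-5.5, 3.0, 10.1]
finger_gap: 0.0348
grasp_force: 41.7
```

Request:
{"api": "drive_tool", "payload": {
  "rows": "0 0 0 0 0 0 0.07;0 0 0 0 0 0 0.07;0 0 0 0 0 0 0.07;0 0 0 0 0 0 0.07;0 0 -0.03 0 0 0 0.07;0 0 -0.07 0 0 0 0.07;0 0 -0.11 0 0 0 0.07;0 0 -0.14 0 0 0 0.07;0 0 -0.14 0 0 0 0.07;0 0 -0.14 0 0 0 0.07"
}}

```text
clock: 12.27
tool_pos: [0.4821, -0.2611, 0.1613]
ee_rot: [-0.0, 1.0, -0.001, 0.003]
wrist_force: [0.2, 0.7, -0.5]
finger_gap: 0.07
grasp_force: 0.0
```

```bash
python3 slug.py
```

```text
stub(tool) 445 px [253. 185.] z 0.0955 circ 5.8 0.9 8.9 rect [5.9 0.9] [17.2 16.9] 58
stub(tool) 270 px [252. 344.] z 0.0962 circ -133.0 0.7 9.2 rect [-133.2    0.3] [16.8 17.2] 20
shoulder(tool) 1237 px [253. 180.] z 0.1045 circ 5.9 1.0 18.0 rect [5.9 0.9] [35.3 35. ] 6
shoulder(tool) 760 px [252. 333.] z 0.1052 circ -133.6 0.0 18.2 rect [-1.336e+02  1.000e-01] [35.4 34.9] 24
tool shift [0.0011 0.0009 0.1424] turn [-0.015  0.014 -0.   ] at [ 0.4809 -0.2607  0.1594] clk 12.32 F [-0.22 -0.22 -1.22]
```

Request:
{"api": "drive_tool", "payload": {
  "rows": "-0.133 0.0005 0 0 0 0 0.07;-0.133 0.0005 0 0 0 0 0.07;-0.133 0.0005 0 0 0 0 0.07;-0.133 0.0005 0 0 0 0 0.07;-0.133 0.0005 0 0 0 0 0.07;-0.133 0.0005 0 0 0 0 0.07"
}}

```text
clock: 12.82
tool_pos: [0.6127, -0.2598, 0.1562]
ee_rot: [-0.0, 1.0, -0.0, -0.002]
wrist_force: [-0.5, 0.3, -0.6]
finger_gap: 0.0702
grasp_force: 0.0
```

```bash
python3 slug.py
```

```text
stub(tool) 452 px [250. 199.] z 0.0905 circ -4.0 -1.4 8.9 rect [-3.9 -1.4] [17.2 17.1] 13
shoulder(tool) 621 px [251.   7.] z 0.1001 circ 126.5 -0.7 15.3 rect [122.   -0.7] [ 9.6 30.6] 0
shoulder(tool) 1252 px [250. 194.] z 0.0994 circ -4.1 -1.5 18.1 rect [-4.  -1.4] [35.1 35.4] 73
tool shift [1.317e-01 1.000e-04 1.406e-01] turn [-0.007 -0.037  0.   ] at [ 0.6123 -0.26    0.1571] clk 12.87 F [-0.13  0.37 -0.46]
```

Request:
{"api": "drive_tool", "payload": {
  "rows": "-0.004 -0.0015 0.04 0 0 0 0.07;-0.004 -0.0015 0.08 0 0 0 0.07;-0.004 -0.0015 0.115 0 0 0 0.07;-0.004 -0.0015 0.138 0 0 0 0.07;-0.004 -0.0015 0.138 0 0 0 0.07;-0.004 -0.0015 0.138 0 0 0 0;-0.004 -0.0015 0.138 0 0 0 0;-0.004 -0.0015 0.138 0 0 0 0;-0.004 -0.0015 0.138 0 0 0 0;-0.004 -0.0015 0.138 0 0 0 0;-0.004 -0.0015 0.138 0 0 0 0",
  "squeeze": 50
}}

```text
clock: 13.78
tool_pos: [0.6194, -0.2624, 0.0243]
ee_rot: [-0.001, 1.0, -0.002, 0.002]
wrist_force: [-0.8, 1.1, 7.6]
finger_gap: 0.0342
grasp_force: 50.2
```

Request:
{"api": "drive_tool", "payload": {
  "rows": "0 0 -0.01 0 0 0 0;0 0 -0.03 0 0 0 0;0 0 -0.06 0 0 0 0;0 0 -0.08 0 0 0 0;0 0 -0.08 0 0 0 0;0 0 -0.08 0 0 0 0;0 0 -0.08 0 0 0 0;0 0 -0.08 0 0 0 0"
}}

```text
clock: 14.45
tool_pos: [0.6163, -0.2614, 0.0989]
ee_rot: [0.0, 1.0, -0.0, -0.002]
wrist_force: [-0.8, 0.4, -4.1]
finger_gap: 0.0344
grasp_force: 50.4
```

```bash
python3 wt.py
```

```text
[ 0.   -0.1  -3.39] [0.3  0.32 0.54] [ 0.6176 -0.2618  0.1004] 0.03453945583175671 14.75
```

Heavier slug (3.4 N against 1.5 N) is the far one, now held. Lift it and carry it over beside the pin.

Request:
{"api": "drive_tool", "payload": {
  "rows": "0 0 -0.04 0 0 0 0;0 0 -0.08 0 0 0 0;0 0 -0.09 0 0 0 0;0 0.1 -0.09 0 0 0 0;0 0.2 -0.09 0 0 0 0;0 0.3 -0.09 0 0 0 0;0 0.3 -0.09 0 0 0 0;0 0.3 -0.09 0 0 0 0;0 0.3 -0.09 0 0 0 0;0 0.3 -0.09 0 0 0 0;0 0.3 -0.09 0 0 0 0;0 0.3 -0.09 0 0 0 0;0 0.3 -0.09 0 0 0 0;0 0.3 -0.09 0 0 0 0"
}}

```text
clock: 15.92
tool_pos: [0.6176, 0.0375, 0.1904]
ee_rot: [0.0, 1.0, -0.001, -0.0]
wrist_force: [0.6, -0.4, -3.5]
finger_gap: 0.0342
grasp_force: 52.5
```

```bash
cat > cmp.py <<'E'
from h import *
im,D=arm.get_image("wrist"); c=arm.camera_info("wrist"); K=np.array(c["mtx"]);C=np.array(c["T_tool_cam"]); Q=pts(K,C,D); s=arm.read_state(); z=s["tool_pos"][2]
near=(D>0)&(abs(Q[...,0])<.03)&(abs(Q[...,1])<.03)
q=Q[near&(abs(Q[...,1])<.016)&(Q[...,2]<-.02)];print("slug z hist",np.histogram(q[:,2],bins=np.arange(-.07,-.02,.004)))
blob(Q,near&(abs(Q[...,1])<.012),-.06,-.043,"stub(tool)",40); blob(Q,near&(abs(Q[...,1])<.019),-.043,-.034,"shoulder(tool)",60)
blob(Q,(D>0)&(Q[...,2]>.02),z-.113,z-.107,"head(tool)",60)
blob(Q,(D>0)&(Q[...,2]>.02),z-.073,z-.066,"term(tool)",60)
K,T=ext("top"); im2,D=arm.get_image("top");P=pts(K,T,D)
blob(P,(abs(P[...,0]-.536)<.03)&(abs(P[...,1]-.036)<.03),.104,.116,"top head",8)
blob(P,(abs(P[...,1]+.26)<.03),.04,.08,"light slug",20)
go([.5377,.037,.2])
save("h%d.png"%(s["clock"]*10),im)
E
python3 cmp.py
```

```text
slug z hist (array([ 113,    8,    0,    0,    0,    0,  292, 1652,  285, 4072,  476,
        206]), array([-0.07 , -0.066, -0.062, -0.058, -0.054, -0.05 , -0.046, -0.042,
       -0.038, -0.034, -0.03 , -0.026, -0.022]))
shoulder(tool) 2195 px [252. 295.] z -0.0413 circ 2.5 0.9 10.0 rect [3.  0.1] [17.8 17.8] 84
shoulder(tool) 506 px [202. 301.] z -0.039 circ -0.5 -17.9 11.8 rect [ -0.5 -17.9] [ 2.2 23.5] 90
shoulder(tool) 471 px [303. 301.] z -0.039 circ -0.1 17.3 11.3 rect [-0.1 18.1] [ 2.  22.6] 90
head(tool) 818 px [252.  77.] z 0.0801 circ 79.3 -0.2 9.9 rect [79.3 -0.2] [19.2 18.9] 48
term(tool) 1427 px [246.  76.] z 0.121 circ 80.4 -2.9 23.6 rect [80.6 -3. ] [34. 34.] 71
top head 48 px [249. 199.] z 0.11 circ 535.8 37.0 10.1 rect [535.9  37. ] [18.  17.7] 45
light slug 162 px [361. 221.] z 0.0567 circ 475.2 -260.1 18.4 rect [ 475.6 -260. ] [35.3 35. ] 85
tool shift [ 0.08   -0.0001 -0.0095] turn [-0.019  0.001 -0.014] at [0.6177 0.0369 0.1905] clk 16.02 F [-0.12  0.1  -3.53]
```

```bash
cat > tilt.py <<'E'
from h import *
im,D=arm.get_image("wrist"); c=arm.camera_info("wrist"); K=np.array(c["mtx"]);C=np.array(c["T_tool_cam"]); Q=pts(K,C,D)
near=(D>0)&(abs(Q[...,0])<.03)&(abs(Q[...,1])<.0165)
for n,a,b,h in(("stub",-.047,-.038,.0085),("shoulder",-.0355,-.027,.017)):
    q=Q[near&(Q[...,2]>a)&(Q[...,2]<b)]
    for _ in range(3):
        A=np.c_[q[:,:2],np.ones(len(q))]; w,*_=np.linalg.lstsq(A,q[:,2],rcond=None); q=q[abs(A@w-q[:,2])<.0012]
    (cx,cy),r=cv2.minEnclosingCircle(q[:,:2].astype(np.float32)*1000)
    print(n,len(q),"slopes x,y deg",np.degrees(w[:2]).round(2),"x rng",np.percentile(q[:,0],[.5,99.5]).round(4),"y rng",np.percentile(q[:,1],[.5,99.5]).round(4),"z",q[:,2].mean().round(4),"circ",round(cx,1),round(cy,1),round(r,1))
E
python3 tilt.py
```

```text
stub 1634 slopes x,y deg [ 1.4 -0.5] x rng [-0.0054  0.0113] y rng [-0.0083  0.0083] z -0.0414 circ 2.9 0.1 9.1
shoulder 3620 slopes x,y deg [ 0.41 -0.43] x rng [-0.0142  0.0203] y rng [-0.0162  0.0163] z -0.0325 circ 2.9 -0.2 18.1
```

```bash
python3 - <<'E'
from h import *
im=cv2.imread("pics/h160.png") if __import__("os").path.exists("pics/h160.png") else cv2.imread(sorted(__import__("glob").glob("pics/h*.png"))[-1])
im2,_=arm.get_image("scene"); im2=cv2.cvtColor(im2,cv2.COLOR_RGB2BGR)[100:260,200:360]
cv2.imwrite("pics/m.png",np.hstack([im[150:384,160:350],cv2.resize(im2,(500,500))[:234*2:1] if 0 else cv2.resize(im2,(234,234))]))
E
```

```text
(no output)
```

View pics/m.png

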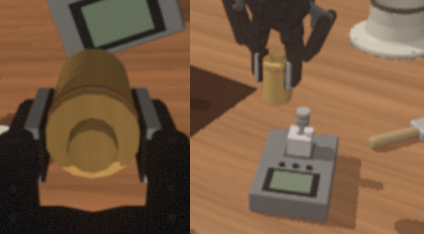

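Mid view: the slug is gripped upright (tilt about 1° or less), axis at tool x +2.9 mm and bottom 20.7 mm beyond the TCP. The scene shows the pin upright in the terminal.

Request:
{"api": "drive_tool", "payload": {
  "rows": "0.04 0 0 0 0 0 0;0.0765 0 0 0 0 0 0;0.0765 0 0.02 0 0 0 0;0.0765 0 0.02 0 0 0 0;0.0765 0 0.02 0 0 0 0;0.0765 0 0.02 0 0 0 0"
}}

```text
clock: 16.62
tool_pos: [0.5428, 0.038, 0.1714]
ee_rot: [0.0, 1.0, -0.001, 0.001]
wrist_force: [0.2, 0.2, -3.2]
finger_gap: 0.0343
grasp_force: 51.8
```

```bash
cat > fin.py <<'E'
from h import *
s=arm.read_state(); z=s["tool_pos"][2]
K,T=ext("top"); im,D=arm.get_image("top");P=pts(K,T,D)
reg=(abs(P[...,0]-.536)<.03)&(abs(P[...,1]-.036)<.03)
blob(P,reg,z+.037,z+.046,"top stub",8); blob(P,reg,z+.027,z+.046,"top slug",8)
print("head in top was 535.9 37.0, r10")
K,T=ext("scene"); im,D=arm.get_image("scene");P=pts(K,T,D); save("f%d.png"%(s["clock"]*10),im[90:260,200:370])
r=T[:3,0]; r=r/np.linalg.norm(r)
reg=(abs(P[...,0]-.536)<.04)&(abs(P[...,1]-.036)<.04)
for a,b in((.088,.094),(.094,.1),(.1,.106),(.106,.112),(.112,.118),(.118,.124),(.124,.13),(.13,.14),(.14,.15),(.15,.16),(.16,.17)):
    q=P[reg&(P[...,2]>a)&(P[...,2]<b)]
    if len(q)>6:
        t=(q-[.5365,.0365,.1])@r*1000; print(a,len(q),"lateral",np.percentile(t,[2,98]).round(1),"mid",np.percentile(t,[2,98]).mean().round(2))
print("right vec",r.round(3)); go([.5377,.037,z])
E
python3 fin.py; python3 tilt.py
```

```text
head in top was 535.9 37.0, r10
0.088 26 lateral [-10.4   8.6] mid -0.89
0.094 21 lateral [-10.5   8.2] mid -1.14
0.1 25 lateral [-10.6   7.9] mid -1.39
0.106 43 lateral [-8.8  7.9] mid -0.45
0.15 78 lateral [-16.4  17.5] mid 0.55
0.16 71 lateral [-16.6  14.6] mid -1.01
right vec [-0.499  0.866  0.006]
tool shift [ 0.0051 -0.0012 -0.0001] turn [-0.015  0.021 -0.001] at [0.5428 0.0382 0.1713] clk 16.72 F [-0.86 -0.34 -3.75]
stub 1650 slopes x,y deg [ 1.15 -0.49] x rng [-0.0054  0.0115] y rng [-0.0083  0.0083] z -0.0415 circ 3.0 0.5 9.2
shoulder 3541 slopes x,y deg [ 0.15 -0.42] x rng [-0.0143  0.0202] y rng [-0.0162  0.0163] z -0.0325 circ 2.9 0.1 18.0
```

Request:
{"api": "drive_tool", "payload": {
  "rows": "0.001 -0.0005 0.02 0 0 0 0;0.001 -0.0005 0.032 0 0 0 0;0.001 -0.0005 0.032 0 0 0 0;0.001 -0.0005 0.032 0 0 0 0"
}}

```text
clock: 17.1
tool_pos: [0.5406, 0.0375, 0.1384]
ee_rot: [-0.0, 1.0, -0.001, -0.0]
wrist_force: [0.0, -0.0, -3.4]
finger_gap: 0.0346
grasp_force: 51.8
```

```bash
cat > circ.py <<'E'
from h import *
from scipy.optimize import least_squares
K,T=ext("scene"); res=[]
for i in range(3):
    im,D=arm.get_image("scene");P=pts(K,T,D)
    E=cv2.morphologyEx(D,cv2.MORPH_GRADIENT,np.ones((3,3)))  # drop depth edges
    reg=(abs(P[...,0]-.536)<.03)&(abs(P[...,1]-.036)<.03)&(E<.012)
    hsv=cv2.cvtColor(im,cv2.COLOR_RGB2HSV); gold=(hsv[...,1]>90)
    out=[]
    for n,a,b,rad,m in(("head",.09,.106,.010,~gold),("slug",.122,.165,.018,gold)):
        q=P[reg&m&(P[...,2]>a)&(P[...,2]<b)]
        f=least_squares(lambda c:np.hypot(q[:,0]-c[0],q[:,1]-c[1])-rad,[.53,.03],loss="soft_l1",f_scale=.001)
        zz=np.polyfit(q[:,2],np.hypot(*(q[:,:2]-f.x).T)-rad,1)
        out.append((n,len(q),(f.x*1000).round(2),"rms",round(1e3*np.sqrt(np.mean(f.fun**2)),2)))
    print(out)
q=P[reg&gold&(P[...,2]>.1)];print("slug lowest z",np.percentile(q[:,2],[1,99]).round(4))
save("g.png",cv2.resize(im[100:230,220:350],None,fx=4,fy=4)); go([.5377,.037,.1])
E
python3 circ.py
```

```text
[('head', 45, array([554.42,  43.74]), 'rms', np.float64(1.95)), ('slug', 223, array([569.61,  47.5 ]), 'rms', np.float64(4.1))]
[('head', 46, array([554.02,  43.8 ]), 'rms', np.float64(1.94)), ('slug', 233, array([570.13,  48.43]), 'rms', np.float64(3.55))]
[('head', 43, array([555.01,  42.8 ]), 'rms', np.float64(1.83)), ('slug', 252, array([569.83,  47.76]), 'rms', np.float64(4.66))]
slug lowest z [0.1216 0.2282]
tool shift [ 0.0038 -0.0008  0.0398] turn [-0.013  0.026  0.006] at [0.5414 0.0379 0.1398] clk 17.25 F [-0.9   0.89 -3.98]
```

View pics/g.png

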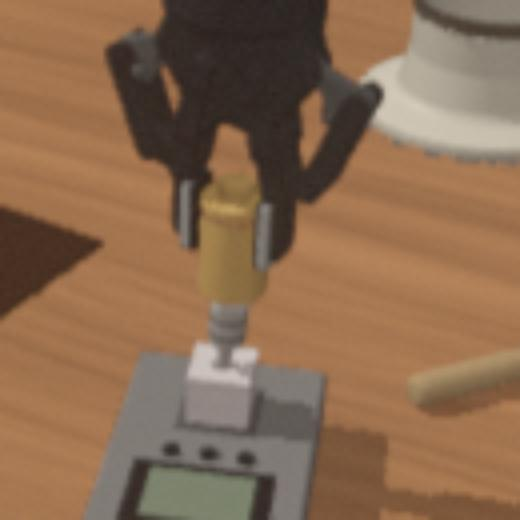

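Scene crop: slug bottom centre at about (233,298), head at about (229,312), so the slug sits about 1–2 mm to the image right. The circle fit went to the wrong side, so I refit from a better start.

```bash
sed -i 's/\[.53,.03\],loss="soft_l1",f_scale=.001/[.515,.025],loss="soft_l1",f_scale=.001/; s/("head",.09,.106/("head",.088,.104/; s/.122,.165,.018,gold/.122,.160,.018,gold/; s/abs(P\[...,0\]-.536)<.03/abs(P[...,0]-.54)<.025/' circ.py
sed -i 's/^q=P\[reg&gold/print(np.c_[q[::25]].round(4))\nq=P[reg\&gold/' circ.py; python3 circ.py
```

```text
[('head', 35, array([538.08,  35.39]), 'rms', np.float64(0.66)), ('slug', 206, array([538.09,  37.84]), 'rms', np.float64(1.25))]
[('head', 42, array([537.74,  36.01]), 'rms', np.float64(0.84)), ('slug', 211, array([538.02,  37.56]), 'rms', np.float64(1.28))]
[('head', 38, array([537.53,  36.07]), 'rms', np.float64(0.82)), ('slug', 217, array([537.74,  37.75]), 'rms', np.float64(1.33))]
[[0.5447 0.0201 0.1575]
 [0.5504 0.0497 0.1575]
 [0.5511 0.0481 0.1529]
 [0.5546 0.0478 0.15  ]
 [0.5549 0.046  0.1452]
 [0.5535 0.0456 0.1398]
 [0.5518 0.0494 0.1354]
 [0.5543 0.0442 0.1304]
 [0.5544 0.0422 0.1252]]
slug lowest z [0.1217 0.2229]
tool shift [ 0.0032 -0.0007  0.0394] turn [-0.013  0.019  0.004] at [0.5408 0.0378 0.1394] clk 17.4 F [-0.22 -0.58 -3.69]
```

Request:
{"api": "drive_tool", "payload": {
  "rows": "0 -0.0015 0 0 0 0 0;0 -0.0015 0.004 0 0 0 0;0 -0.0015 0.006 0 0 0 0;0 -0.0015 0.008 0 0 0 0;0 -0.0015 0.010 0 0 0 0;0 -0.0015 0.010 0 0 0 0;0 -0.0015 0.010 0 0 0 0"
}}

```text
clock: 17.98
tool_pos: [0.5408, 0.0361, 0.1293]
ee_rot: [-0.0, 1.0, -0.001, 0.001]
wrist_force: [-1.9, -0.8, 1.6]
finger_gap: 0.0342
grasp_force: 52.4
```

```bash
python3 wt.py
```

```text
[-0.27 -0.43  1.42] [0.47 0.37 0.81] [0.5405 0.0362 0.1289] 0.034222820084045945 18.2833
```

Request:
{"api": "drive_tool", "payload": {
  "rows": "0 0 0.001 0 0 0 0;0 0 0.002 0 0 0 0;0 0 0.0025 0 0 0 0;0 0 0.0025 0 0 0 0;0 0 0.0025 0 0 0 0"
}}

```text
clock: 18.7
tool_pos: [0.5405, 0.0362, 0.1264]
ee_rot: [-0.0, 1.0, -0.001, 0.0]
wrist_force: [-1.1, 0.4, 3.1]
finger_gap: 0.0343
grasp_force: 52.6
```

```bash
python3 wt.py; sed -i 's/.122,.160,.018/.110,.150,.018/;s/.088,.104/.083,.100/' circ.py; python3 circ.py; python3 tilt.py
python3 - <<'E'
from h import *
K,T=ext("scene"); im,D=arm.get_image("scene");P=pts(K,T,D)
hsv=cv2.cvtColor(im,cv2.COLOR_RGB2HSV); 
q=P[(abs(P[...,0]-.535)<.022)&(abs(P[...,1]-.034)<.022)&(P[...,2]>.055)&(P[...,2]<.072)&(hsv[...,1]<60)]
h,e=np.histogram(q[:,2],bins=np.arange(.055,.0725,.001)); print(dict(zip(e.round(3).tolist(),h.tolist())))
q=q[q[:,2]>.061]; print(np.median(q[:,2]))
E
```

```text
[ 0.01 -0.83  3.82] [0.24 0.24 0.44] [0.5404 0.0362 0.1262] 0.034445457976882636 19.0
[('head', 38, array([538.53,  36.03]), 'rms', np.float64(0.88)), ('slug', 221, array([537.28,  35.92]), 'rms', np.float64(1.21))]
[('head', 39, array([537.76,  36.77]), 'rms', np.float64(0.85)), ('slug', 231, array([537.31,  35.75]), 'rms', np.float64(1.23))]
[('head', 39, array([538.05,  36.16]), 'rms', np.float64(0.83)), ('slug', 220, array([537.23,  36.  ]), 'rms', np.float64(1.31))]
[[0.547  0.0194 0.1471]
 [0.5505 0.048  0.1481]
 [0.5541 0.0456 0.1446]
 [0.552  0.0448 0.1387]
 [0.554  0.046  0.1355]
 [0.5503 0.0489 0.1298]
 [0.5542 0.0378 0.1213]
 [0.5527 0.0304 0.1134]
 [0.5453 0.0518 0.1138]]
slug lowest z [0.1081 0.2165]
tool shift [0.0026 0.0009 0.0261] turn [-0.017  0.005  0.004] at [0.5403 0.0361 0.1262] clk 19.15 F [0.36 0.24 4.47]
stub 1660 slopes x,y deg [ 0.66 -0.24] x rng [-0.0054  0.0113] y rng [-0.0083  0.0082] z -0.0416 circ 2.9 0.1 9.1
shoulder 3573 slopes x,y deg [ 0.33 -0.39] x rng [-0.0142  0.0202] y rng [-0.0163  0.0163] z -0.0326 circ 2.9 0.4 18.1
{0.055: 6, 0.056: 7, 0.057: 3, 0.058: 7, 0.059: 5, 0.06: 8, 0.061: 18, 0.062: 66, 0.063: 42, 0.064: 2, 0.065: 3, 0.066: 0, 0.067: 1, 0.068: 2, 0.069: 2, 0.07: 2, 0.071: 1}
0.06279220599625274
```

```bash
python3 - <<'E'
from h import *
d=np.load("pics/scene.npz")
K,T=ext("scene"); 
for im,D in((d["im"],d["D"]),arm.get_image("scene")):
    P=pts(K,T,D); hsv=cv2.cvtColor(im,cv2.COLOR_RGB2HSV)
    q=P[(abs(P[...,0]-.535)<.022)&(abs(P[...,1]-.034)<.022)&(P[...,2]>.055)&(P[...,2]<.074)&(hsv[...,1]<60)]
    h,e=np.histogram(q[:,2],bins=np.arange(.055,.074,.0005)); i=h.argmax(); w=q[abs(q[:,2]-e[i])<.0015]; print(e[i],w[:,2].mean(),len(w))
E
python3 wt.py
```

```text
0.067 0.06731489184259236 130
0.0625 0.06270587263707718 118
[ 0.14 -0.79  3.94] [0.31 0.45 0.47] [0.5403 0.0361 0.1261] 0.034449822746845576 19.6
```

The terminal is pushed in about 4.4 mm (4.6 by image, 4.4 by force, 4.0 by position), and the slug is centred to about 1 mm. Backing off a trifle.

Request:
{"api": "drive_tool", "payload": {
  "rows": "0 0 -0.0003 0 0 0 0;0 0 -0.0003 0 0 0 0;0 0 -0.0003 0 0 0 0;0 0 -0.0003 0 0 0 0"
}}

```text
clock: 19.93
tool_pos: [0.5402, 0.0361, 0.1264]
ee_rot: [-0.0, 1.0, -0.001, 0.0]
wrist_force: [-0.5, -0.6, 3.6]
finger_gap: 0.0344
grasp_force: 52.6
```

```bash
python3 - <<'E'
from h import *
K,T=ext("top"); im,D=arm.get_image("top");P=pts(K,T,D); blob(P,(abs(P[...,1]+.26)<.04),.04,.08,"light slug",20)
print(arm.read_state()["wrist_force"]); print(arm.hand_in())
E
```

```text
light slug 165 px [361. 221.] z 0.0569 circ 475.1 -260.2 18.1 rect [ 474.7 -259.8] [35.  34.7] 58
[-0.27069368 -0.75569953  4.00020193]
the job is handed in; nothing more can be done
None
```

Job handed in: the pin is seated in the terminal, the lighter slug stands upright on the mat, and the heavier slug is held upright on the pin, centred to about 1 mm, with the terminal pushed in about 4 mm.

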